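# Sort culture dishes after imaging

### The arm

A 6-joint arm with a two-finger parallel gripper is mounted at the origin on the work surface. World frame = base frame: x ahead of the robot, y to its left, z up, the work surface at z = 0. Lengths are in mm, angles in rad, forces in N, time in s.
With the tool pointing down it reaches from about 325 to 775 mm from the base axis. Payload 5.5 kg.
Tool frame: the origin (TCP) lies midway between the tips of the shut fingers; the grasp point (between the pads) lies 19 mm behind it; z points along the fingers, y is the line along which they close (so a half turn about z gives the same grasp; the last joint's range is limited). The gripper opens to 85 mm and grips with 20 to 120 N. Pads are 22 mm wide; open, the fingers measure 114 mm over their backs; the gripper's body (76 mm by 85 mm) begins 54 mm behind the grasp point. The pads swing forward as they close: fully open they stand 13 mm farther back than shut.
Start: joints at [-1.389, 0.091, 1.231, -0, 1.82, -0.057], TCP at [141.921, -582.988, 231.275] pointing down, gripper open.
Joint ranges: [-2.87, 2.87], [-0.86, 2.18], [0.17, 2.46], [-1.51, 4.65], [0.06, 2.69], [-2.65, 2.65]. Speed limits (rad/s): [2.57, 2.57, 3.01, 3.14, 3.14, 3.14].

### API

Orientations are given as a rotation vector (axis times angle).
In Python, from plant import monitor, cams, order gives the robot as it stands.
- The arm moves only by the tool drive_tool, never from a script. Its argument "moves" is a list that holds one entry, the list of rows, each a list of 5 numbers: the finger opening in cm, from 0 to 8.54, then the shift along the tool's x, y, z in cm, then the turn about the tool's z in degrees. In form: [[[gripper, x, y, z, spin], ...]]. A call has 1 to 12 rows; each row shifts and turns the commanded pose from where the row before left it, along the tool's axes as they then stand; what a row does not reach is not made up. A row lasts 1/12 s, in which the tool goes at most 41.7 mm and 7.16 degrees, less where a joint would pass 70% of its speed; a pose out of reach is approached as far as the arm can. A call with a gripper value outside its range is refused whole. The fingers move at their own pace and stop on an object; "force" is the grip in N (left out, the last holds). Time passes only in rows, so rows that do not move let the fingers close. It gives the time, the measured TCP pose, the force, the opening and the grip force at its end, in the units of the state.
- monitor.state(): the state, without advancing time (a new reading comes with each control period).
- cams.grab_frame(name): name is "scene" or "top" or "wrist"; returns a dict with "img" (420x560x3 uint8, red, green, blue), "intrinsics" (3x3 intrinsics, pixels), "world_from_camera" (4x4, takes a point from camera to world coordinates). Camera axes: x right, y down, z forward; pixel columns grow to the right and rows downward; lengths in mm; the calibration is good to about 2 mm. A picture is of the moment at which its call begins. There is no depth.
- order.close_job(): hands the job in; it is judged then, once.
The state is a dict: "clock": time; "joints": joint angles; "qvel": joint speeds; "tau": joint torques, N m; "position": TCP position; "eef_rot": TCP orientation; "ft_force": force on the tool from outside, world axes, zero at the start; "wrist_torque": the same for the moment, N m; "grip_width": opening from 0.0 (shut) to 1.0 (fully open); "grip_force": force on a finger pad.
Only numpy, scipy, OpenCV 4.12 (cv2) and the standard library are available. Lean on these libraries where they do the work, as an engineer would, in place of code of your own. Each camera call takes 0.05 s, during which the arm holds its last target. There are 200 camera calls.

### The job

Stack three culture dishes on the round metal incubator carrier, neatly centred: the red-lidded dish at the bottom, the yellow one on it and the blue one on top; and put the green-lidded dish on the middle of the black square imaging plate. Keep the dishes level, set them down without dropping them, and leave the purple-lidded dish, the white timer and the amber jar where they are.

Things in the scene. Friction and masses are not known exactly. Their poses are not given: they have to be found in the camera images.
- red_dish_center (a point): Centre (half-way up) of the loose round culture dish with the red lid: a closed disc 54 mm in diameter and 17 mm high, flat above and below, 30 to 65 g, standing on the bench; z axis up.
- yellow_dish_center (a point): Centre (half-way up) of the loose round culture dish with the yellow lid: a closed disc 54 mm in diameter and 17 mm high, flat above and below, 30 to 65 g, standing on the bench; z axis up.
- blue_dish_center (a point): Centre (half-way up) of the loose round culture dish with the blue lid: a closed disc 54 mm in diameter and 17 mm high, flat above and below, 30 to 65 g, standing on the bench; z axis up.
- green_dish_center (a point): Centre (half-way up) of the loose round culture dish with the green lid: a closed disc 54 mm in diameter and 17 mm high, flat above and below, 30 to 65 g, standing on the bench; z axis up.
- purple_dish_center (a point): Centre (half-way up) of the loose round culture dish with the purple lid: a closed disc 54 mm in diameter and 17 mm high, flat above and below, 30 to 65 g, standing on the bench; z axis up. Not to be moved.
- carrier_top (a point): Centre of the top face of the incubator carrier: a round flat metal base 90 mm in diameter, 8 mm high, fixed to the bench, with a dark rim and a bright metal centre 72 mm across; this point lies 8 mm above the bench; z up.
- imaging_plate_top (a point): Centre of the top face of the imaging plate: a flat black square plate 90 x 90 mm, 8 mm high, fixed to the bench, with a thin white circle (68 mm) marked on top; this point lies 8 mm above the bench; z up, x and y along its sides.
- timer_center (a point): Centre (half-way up) of a loose white lab timer lying flat, 58 x 62 mm, 18 mm high, with a grey-green display. Not to be moved.
- jar_center (a point): Centre (half-way up) of a loose amber glass jar with a black cap, 42 mm in diameter and 52 mm high. Not to be moved.
Things that resemble listed ones, but are neither listed nor needed, are in the scene too. There is more than one size of the part that bears blue_dish_center; the job needs the middle-sized.

How it is judged (in metres and radians):
At the end, for the whole second after the job is handed in: Red stands on the carrier and green on the imaging plate, within 12 mm of their centres; yellow on red and blue on yellow, within 10 mm of the dish below; each level within 0.1 rad, at its resting height within 4 mm, still and released (horizontal distance between red_dish_center and carrier_top below 0.012 m and z of red_dish_center in the frame of carrier_top between 0.0045 and 0.0125 m and horizontal distance between yellow_dish_center and red_dish_center below 0.01 m and z of yellow_dish_center in the frame of red_dish_center between 0.013 and 0.021 m and horizontal distance between blue_dish_center and yellow_dish_center below 0.01 m and z of blue_dish_center in the frame of yellow_dish_center between 0.013 and 0.021 m and horizontal distance between green_dish_center and imaging_plate_top below 0.012 m and z of green_dish_center in the frame of imaging_plate_top between 0.0045 and 0.0125 m and angle between each of red_dish_center, yellow_dish_center, blue_dish_center, green_dish_center's own z axis and vertical below 0.1 rad and linear speed of each of red_dish, yellow_dish, blue_dish, green_dish below 0.02 m/s and contact force between each of red_dish, yellow_dish, blue_dish, green_dish and the fingers below 0.05 N); the robot touches nothing.
It fails at once if a red, yellow, blue or green dish is tipped more than 25 degrees (angle between any of red_dish_center, yellow_dish_center, blue_dish_center, green_dish_center's own z axis and vertical above 0.436 rad).
It fails at once if one of these dishes is dropped (falls freely by more than about 2 cm) ((linear speed of red_dish above 0.65 m/s and contact force between red_dish and the fingers below 0.01 N and contact force between red_dish and anything else below 0.01 N) or (linear speed of yellow_dish above 0.65 m/s and contact force between yellow_dish and the fingers below 0.01 N and contact force between yellow_dish and anything else below 0.01 N) or (linear speed of blue_dish above 0.65 m/s and contact force between blue_dish and the fingers below 0.01 N and contact force between blue_dish and anything else below 0.01 N) or (linear speed of green_dish above 0.65 m/s and contact force between green_dish and the fingers below 0.01 N and contact force between green_dish and anything else below 0.01 N)).
It fails at once if the purple dish is shifted by more than 2 cm (distance of purple_dish_center from where it was at the start of the episode above 0.02 m).
It fails at once if the timer is shifted by more than 2 cm (distance of timer_center from where it was at the start of the episode above 0.02 m).
It fails at once if the amber jar is shifted by more than 2 cm (distance of jar_center from where it was at the start of the episode above 0.02 m).
It also fails if it takes over 90 s, if anything falls off the work surface, if the arm or the gripper's body presses on something with over 40 N, if the wrist force passes 120 N, or if a joint passes its speed limit or range.

## Working session

There is one attempt and no reset: what is moved stays moved. The work goes in short steps, Python scripts to look and compute and a tool call to move; the robot and the scene stay as the last step left them, time stands still between calls to the robot, and variables do not carry over. Pictures are saved under pics/ and viewed, at most 14 in all, crops included, and the job is handed in when it is done.

Besides the shell and the picture viewer there is one more tool, called in YAML: its name, and indented under it one key for each argument. drive_tool: Moves the arm, as the interface text tells. Its arguments: {"type":"object","properties":{"moves":{"type":"array","items":{"type":"array","items":{"type":"array","items":{"type":"number"}}}},"force":{"type":"number"}},"required":["moves"]}

```bash
mkdir -p pics
cat > h.py <<'E'
import numpy as np, cv2, sys
from plant import monitor, cams, order
from scipy.spatial.transform import Rotation as R
def grab(n,f):
    g=cams.grab_frame(n); cv2.imwrite(f'pics/{f}.png',g['img'][:,:,::-1]); np.savez(f'pics/{f}.npz',**g); return g
def pix2w(g,u,v,z):
    K=np.array(g['intrinsics']);T=np.array(g['world_from_camera'])
    d=T[:3,:3]@np.linalg.solve(K,[u,v,1]);o=T[:3,3]
    return o+d*(z-o[2])/d[2]
def st():
    s=monitor.state(); print({k:np.round(s[k],3).tolist() for k in ('clock','joints','position','eef_rot','ft_force','grip_width','grip_force')}); print(R.from_rotvec(s['eef_rot']).as_matrix().round(3).tolist()); return s
E
python3 - <<'E'
from h import *
for n in('top','scene'):
    g=grab(n,n+'0'); print(n,np.array(g['world_from_camera']).round(2).tolist(),np.array(g['intrinsics']).round(1).tolist())
st()
E
```

```text
top [[-0.02, -0.99, 0.13, 370.61], [-1.0, 0.02, 0.01, -55.78], [-0.01, -0.13, -0.99, 1241.28], [0.0, 0.0, 0.0, 1.0]] [[477.1, 0.0, 285.8], [0.0, 477.1, 207.9], [0.0, 0.0, 1.0]]
scene [[0.81, 0.34, -0.48, 992.35], [0.59, -0.48, 0.65, -682.0], [-0.01, -0.81, -0.59, 607.64], [0.0, 0.0, 0.0, 1.0]] [[437.2, 0.0, 280.6], [0.0, 437.2, 205.5], [0.0, 0.0, 1.0]]
{'clock': 0.1, 'joints': [-1.389, 0.092, 1.232, 0.0, 1.82, -0.057], 'position': [141.899, -582.714, 230.241], 'eef_rot': [-3.117, -0.374, 0.0], 'ft_force': [-0.386, 0.654, -1.397], 'grip_width': 0.997, 'grip_force': 0.0}
[[0.972, 0.237, -0.0], [0.237, -0.972, 0.002], [0.0, -0.002, -1.0]]
```

View pics/top0.png

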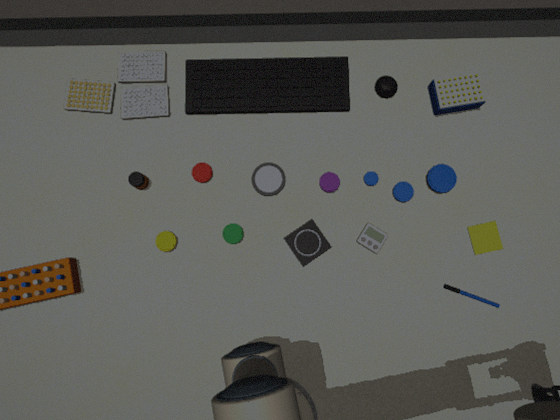

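View pics/scene0.png

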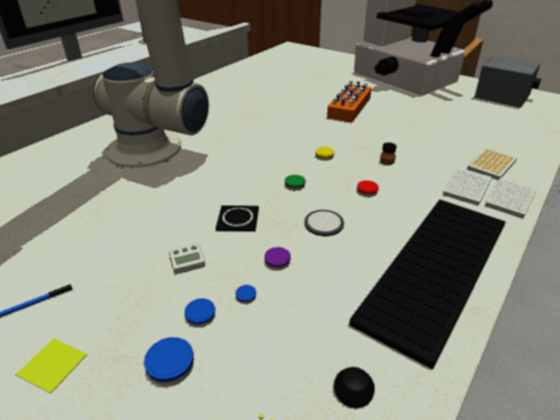

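The top view has three blue discs: (371,178) small, (403,191) middle and (441,178) large. The middle one at (403,191) should be the blue dish. The rest, by pixel: red (202,172), yellow (166,241), green (233,234), purple (329,182), carrier (268,179), plate (307,243), timer (372,238), jar (139,181).

Run:
```python
from h import *
g=dict(np.load('pics/top0.npz')); im=g['img']
hsv=cv2.cvtColor(im,cv2.COLOR_RGB2HSV)
def near(m,u,v,z,name):
    n,l,s,c=cv2.connectedComponentsWithStats(m.astype(np.uint8)); 
    k=l[v,u]; p=c[k]; w=pix2w(g,*p,z); w2=[pix2w(g,s[k][0]-.5,p[1],z),pix2w(g,s[k][0]+s[k][2]-.5,p[1],z)]
    print(name,p.round(1),s[k][4],w.round(1),'diam',np.linalg.norm(w2[0]-w2[1]).round(1))
sat=hsv[...,1]>110
for n,u,v in [('red',202,172),('yellow',166,241),('green',233,234),('purple',329,182),('b_s',371,178),('b_m',403,191),('b_l',441,178)]:
    near(sat,u,v,14,n)
for n,u,v in [('carrier',268,179),('plate',307,243),('timer',372,238),('jar',139,181)]: print(n,pix2w(g,u,v,50 if n=='jar' else 8).round(1))
a=cv2.resize(im[150:280,120:300],None,fx=4,fy=4,interpolation=2)
b=cv2.resize(im[150:280,280:460],None,fx=4,fy=4,interpolation=2)
for f,x in(('cropL',a),('cropR',b)): cv2.imwrite(f'pics/{f}.png',cv2.convertScaleAbs(x[:,:,::-1],alpha=1.5))
```

```text
red [201.6 172.2] 317 [630.9 172.5  14. ] diam 52.6
yellow [165.9 240.9] 339 [452.2 263.8  14. ] diam 54.3
green [232.6 233.4] 311 [468.6  91.6  14. ] diam 51.6
purple [329.2 182. ] 298 [ 598.5 -161.1   14. ] diam 49.6
b_s [370.6 178.3] 159 [ 606.3 -269.5   14. ] diam 36.5
b_m [402.7 191.4] 323 [ 570.1 -351.6   14. ] diam 54.5
b_l [441.2 178. ] 660 [ 603.4 -453.3   14. ] diam 78.0
carrier [610.6  -1.3   8. ]
plate [440.7 -99.9   8. ]
timer [ 450.6 -267.9    8. ]
jar [603.5 325.3  50. ]
```

View pics/cropL.png

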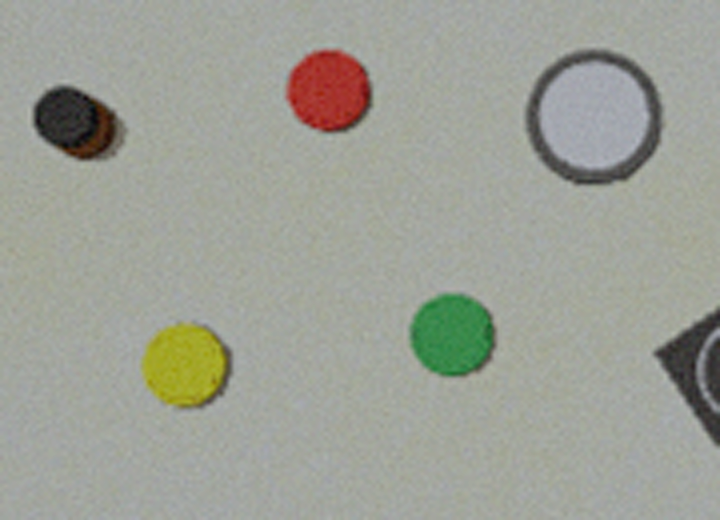

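View pics/cropR.png

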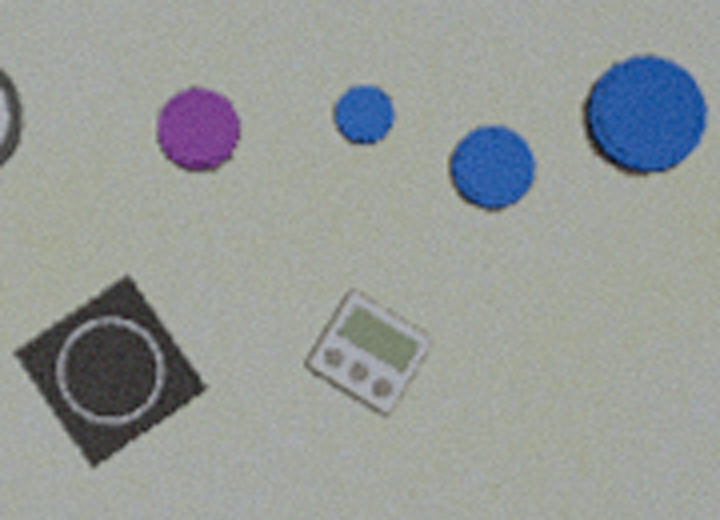

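The crops confirm the blue dish: the middle disc at crop R (492,167), 54.5 mm across, against 36.5 mm and 78 mm for the other two. The carrier centre is at crop L (594,117) and the plate circle at crop R (110,370), which is top (307.2,242.1). I'll turn the tool so that tool x is world +y and tool y is world +x.

drive_tool:
  moves:
    - [[8.5, 0, 0, 0, -6.94], [8.5, 0, 0, 0, -6.94], [8.5, 0, 0, 0, -6.94], [8.5, 0, 0, 0, -6.94], [8.5, 0, 0, 0, -6.94], [8.5, 0, 0, 0, -6.94], [8.5, 0, 0, 0, -6.94], [8.5, 0, 0, 0, -6.94], [8.5, 0, 0, 0, -6.94], [8.5, 0, 0, 0, -6.94], [8.5, 0, 0, 0, -6.94]]
  force: 30

```text
clock: 1.02
position: [141.9, -582.8, 230.6]
eef_rot: [-2.214, -2.228, -0.001]
ft_force: [-0.4, 0.5, -1.1]
grip_width: 0.99
grip_force: 0.0
```

Run:
```python
from h import *
st(); g=dict(np.load('pics/top0.npz'))
print(pix2w(g,268.1,178.9,8),pix2w(g,307.2,242.1,8))
```

```text
{'clock': 1.017, 'joints': [-1.389, 0.092, 1.231, 0.0, 1.82, -1.395], 'position': [141.887, -582.809, 230.579], 'eef_rot': [-2.214, -2.228, -0.001], 'ft_force': [-0.449, 0.497, -1.061], 'grip_width': 0.99, 'grip_force': 0.0}
[[-0.006, 1.0, -0.0], [1.0, 0.006, 0.001], [0.001, -0.0, -1.0]]
[610.84792504  -1.52677367   8.        ] [ 443.02387785 -100.48123093    8.        ]
```

drive_tool:
  moves:
    - [[8.5, 3.15, 2.04, 0, 0.35], [8.5, 3.15, 2.04, 0, 0], [8.5, 3.15, 2.04, 0, 0], [8.5, 3.15, 2.04, 0, 0], [8.5, 3.15, 2.04, 0, 0], [8.5, 3.15, 2.04, 0, 0], [8.5, 3.15, 2.04, 0, 0], [8.5, 3.15, 2.04, 0, 0], [8.5, 3.15, 2.04, 0, 0], [8.5, 3.15, 2.04, 0, 0], [8.5, 3.15, 2.04, 0, 0], [8.5, 3.15, 2.04, 0, 0]]

```text
clock: 2.02
position: [389.1, -204.5, 231.0]
eef_rot: [-2.228, -2.215, 0.0]
ft_force: [0.7, -0.5, -0.2]
grip_width: 0.996
grip_force: 0.0
```

drive_tool:
  moves:
    - [[8.5, 3.15, 2.04, 0, 0], [8.5, 3.15, 2.04, 0, 0], [8.5, 3.15, 2.04, 0, 0], [8.5, 3.15, 2.04, 0, 0], [8.5, 3.15, 2.04, 0, 0], [8.5, 3.15, 2.04, 0, 0], [8.5, 3.15, 2.04, 0, 0], [8.5, 3.15, 2.04, 0, 0], [8.5, 3.15, 2.04, 0, 0], [8.5, 3.15, 2.04, 0, 0], [8.5, 2.0, 1.0, 0, 0], [8.5, 0, 0, 0, 0]]

```text
clock: 3.02
position: [605.3, 131.6, 229.0]
eef_rot: [-2.221, -2.218, 0.002]
ft_force: [1.0, -0.0, 1.1]
grip_width: 0.99
grip_force: 0.0
```

Run:
```python
from h import *
st()
g=grab('wrist','w1'); print(np.array(g['world_from_camera']).round(2).tolist())
T=np.array(g['world_from_camera']);K=np.array(g['intrinsics'])
q=K@T[:3,:3].T@(np.array([631,172,14])-T[:3,3]); print('expected red px',q[:2]/q[2])
```

```text
{'clock': 3.017, 'joints': [0.158, 0.146, 1.175, 0.002, 1.823, 0.16], 'position': [605.308, 131.599, 228.997], 'eef_rot': [-2.221, -2.218, 0.002], 'ft_force': [1.007, -0.019, 1.075], 'grip_width': 0.99, 'grip_force': 0.0}
[[0.001, 1.0, -0.003], [1.0, -0.001, 0.001], [0.001, -0.003, -1.0]]
[[1.0, -0.0, -0.0, 604.76], [-0.0, -0.95, -0.3, 208.51], [-0.0, 0.3, -0.95, 372.7], [0.0, 0.0, 0.0, 1.0]]
expected red px [301.44051273 142.31120772]
```

View pics/w1.png

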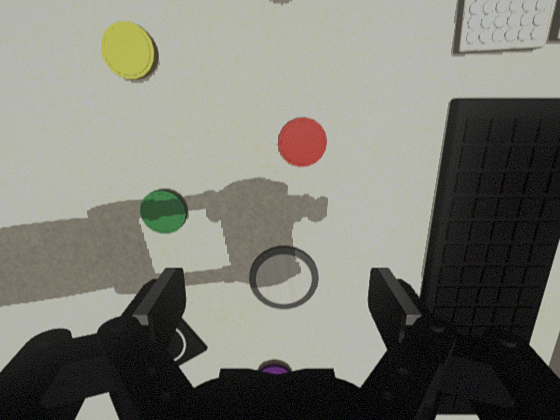

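The wrist view shows red at (302,142), where predicted. Carrier is at about (284,277), green at (164,211), yellow at (128,50).

Run:
```python
from h import *
g=dict(np.load('pics/w1.npz'))
for n,u,v,z in(('red',302,142,17),('car',284,277,8),('green',164,210.5,14),('yel',128,50.5,14)):print(n,pix2w(g,u,v,z).round(1))
```

```text
red [631.4 172.6  17. ]
car [612.7   0.8   8. ]
green [470.   92.9  14. ]
yel [452.  264.6  14. ]
```

drive_tool:
  moves:
    - [[8.5, 2.0, 1.28, 0, 0], [8.5, 2.05, 1.28, 0, 0], [8.5, 0, 0, 4, 0], [8.5, 0, 0, 4, 0], [8.5, 0, 0, 4, 0], [8.5, 0, 0, 4, 0], [8.5, 0, 0, 2.7, 0], [8.5, 0, 0, 0, 0]]

```text
clock: 3.73
position: [625.5, 165.4, 35.5]
eef_rot: [-2.224, -2.209, 0.019]
ft_force: [-1.0, -0.9, -2.2]
grip_width: 0.997
grip_force: 0.0
```

drive_tool:
  moves:
    - [[8.5, 0, 0, 0, 0], [8.5, 0, 0, 0, 0]]

```text
clock: 3.9
position: [631.6, 167.3, 47.2]
eef_rot: [2.227, 2.213, 0.004]
ft_force: [-0.4, -0.6, 1.0]
grip_width: 0.999
grip_force: 0.0
```

drive_tool:
  moves:
    - [[8.5, 0, 0, 0, 0], [8.5, 0, 0, 0, 0], [8.5, 0, 0, 0, 0]]

```text
clock: 4.15
position: [631.6, 168.0, 46.9]
eef_rot: [2.226, 2.213, 0.005]
ft_force: [0.1, -0.0, 0.2]
grip_width: 0.996
grip_force: 0.0
```

drive_tool:
  moves:
    - [[8.5, 0.45, 0, 1.0, 0], [8.5, 0, 0, 1.2, 0], [8.5, 0, 0, 1.2, 0], [8.5, 0, 0, 0.8, 0], [8.5, 0, 0, 0.2, 0], [8.5, 0, 0, 0, 0], [8.5, 0, 0, 0, 0]]

```text
clock: 4.73
position: [630.4, 172.3, -0.0]
eef_rot: [-2.228, -2.215, 0.001]
ft_force: [-0.6, -1.1, 0.3]
grip_width: 0.998
grip_force: 0.0
```

drive_tool:
  moves:
    - [[4, 0, 0, 0, 0], [4, 0, 0, 0, 0], [4, 0, 0, 0, 0], [4, 0, 0, 0, 0], [4, 0, 0, 0, 0], [4, 0, 0, 0, 0]]

```text
clock: 5.23
position: [631.1, 172.4, 1.4]
eef_rot: [2.227, 2.214, 0.002]
ft_force: [-0.1, -0.1, 4.5]
grip_width: 0.617
grip_force: 31.9
```

drive_tool:
  moves:
    - [[4, 0, 0, -0.5, 0], [4, 0, 0, -1.5, 0], [4, 0, 0, -2, 0], [4, 0, 0, -1.5, 0], [4, 0, 0, -0.5, 0], [4, -1.2, -0.15, 0, 0], [4, -2.5, -0.3, 0, 0], [4, -3, -0.3, 0, 0], [4, -3, -0.3, 0, 0], [4, -3, -0.3, 0, 0], [4, -2.4, -0.3, 0, 0], [4, -1.5, -0.2, 0, 0]]

```text
clock: 6.23
position: [609.4, 3.2, 58.3]
eef_rot: [-2.229, -2.212, 0.004]
ft_force: [-1.0, 0.6, -1.0]
grip_width: 0.614
grip_force: 31.6
```

drive_tool:
  moves:
    - [[4, -0.7, -0.1, 0, 0], [4, 0, 0, 0, 0], [4, 0, 0, 0, 0], [4, 0, 0, 0, 0]]

```text
clock: 6.57
position: [610.0, 0.7, 60.0]
eef_rot: [-2.226, -2.216, -0.0]
ft_force: [0.7, -0.3, -1.0]
grip_width: 0.616
grip_force: 31.6
```

Run:
```python
from h import *
st(); grab('wrist','w2')
```

```text
{'clock': 6.567, 'joints': [-0.055, 0.151, 1.47, 0.001, 1.521, -0.05], 'position': [609.995, 0.679, 60.027], 'eef_rot': [-2.226, -2.216, -0.0], 'ft_force': [0.658, -0.302, -0.967], 'grip_width': 0.616, 'grip_force': 31.577}
[[0.005, 1.0, -0.0], [1.0, -0.005, 0.001], [0.001, -0.0, -1.0]]
```

View pics/w2.png

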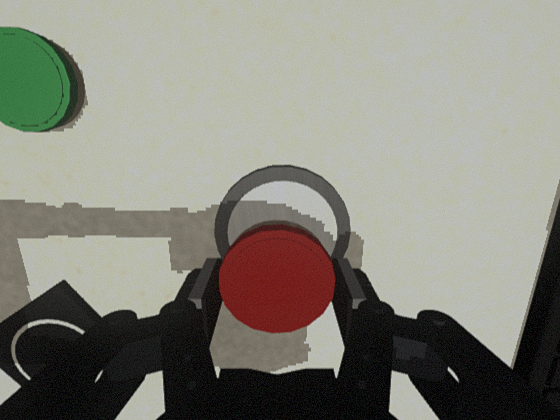

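The dish is held level at (277,279). The carrier rim spans columns 215 to 350, with its top at row 165.

Run:
```python
from h import *
g=dict(np.load('pics/w2.npz'))
print('rim top',pix2w(g,282.5,165,8),'L',pix2w(g,215,230,8),'R',pix2w(g,350,230,8))
s=monitor.state()['position'][2]
print('dish c', pix2w(g,277,279,s+16))
print('dish L,R,bot',pix2w(g,219,279,s+15),pix2w(g,335.5,279,s+15),pix2w(g,277,332.5,s+15))
```

```text
rim top [612.64518722  43.88997423   8.        ] L [568.22723355   1.12362105   8.        ] R [657.05705521   0.66547429   8.        ]
dish c [609.01621696   3.89670966  76.08411376]
dish L,R,bot [582.60802606   3.4501132   75.08411376] [635.63666623   3.1859795   75.08411376] [608.86566455 -25.82993561  75.08411376]
```

drive_tool:
  moves:
    - [[4, -0.15, 0.25, 0.7, 0], [4, 0, 0, 1.2, 0], [4, 0, 0, 1.2, 0], [4, 0, 0, 0.8, 0], [4, 0, 0, 0.4, 0], [4, 0, 0, 0.3, 0], [4, 0, 0, 0.1, 0], [4, 0, 0, 0.1, 0], [4, 0, 0, 0, 0], [4, 0, 0, 0, 0]]

```text
clock: 7.45
position: [612.8, -2.1, 12.9]
eef_rot: [2.227, 2.214, 0.001]
ft_force: [-0.4, -0.2, -0.5]
grip_width: 0.616
grip_force: 31.6
```

drive_tool:
  moves:
    - [[4, 0, 0, 0.1, 0], [4, 0, 0, 0.1, 0], [4, 0, 0, 0.1, 0], [4, 0, 0, 0.05, 0], [4, 0, 0, 0, 0], [4, 0, 0, 0, 0]]

```text
clock: 7.95
position: [612.6, -2.1, 9.4]
eef_rot: [2.228, 2.215, 0.0]
ft_force: [-1.8, -0.3, 4.5]
grip_width: 0.618
grip_force: 32.0
```

drive_tool:
  moves:
    - [[8.5, 0, 0, 0, 0], [8.5, 0, 0, 0, 0], [8.5, 0, 0, 0, 0], [8.5, 0, 0, 0, 0], [8.5, 0, 0, 0, 0], [8.5, 0, 0, -1, 0], [8.5, 0, 0, -2.5, 0], [8.5, 0, 0, -3, 0], [8.5, 0, 0, -2, 0], [8.5, 0, 0, -0.5, 0], [8.5, 0.7, -0.5, 0, 0], [8.5, 2.4, -1.5, 0, 0]]

```text
clock: 8.95
position: [593.1, 27.1, 98.3]
eef_rot: [2.231, 2.21, -0.001]
ft_force: [0.2, 0.1, -0.6]
grip_width: 0.997
grip_force: 0.0
```

drive_tool:
  moves:
    - [[8.5, 3, -1.8, 0, 0], [8.5, 3, -1.8, 0, 0], [8.5, 3, -1.8, 0, 0], [8.5, 3, -1.8, 0, 0], [8.5, 3, -1.8, 0, 0], [8.5, 3, -1.8, 0, 0], [8.5, 2.5, -1.5, 0, 0], [8.5, 1.8, -1.1, 0, 0], [8.5, 1.2, -0.7, 0, 0], [8.5, 0, 0, 0, 0], [8.5, 0, 0, 0, 0]]

```text
clock: 9.87
position: [451.7, 265.1, 97.2]
eef_rot: [-2.225, -2.217, 0.004]
ft_force: [1.0, -0.1, -0.1]
grip_width: 0.993
grip_force: 0.0
```

Run:
```python
from h import *
st(); g=grab('top','t1')
im=g['img']; cv2.imwrite('pics/t1c.png',cv2.convertScaleAbs(cv2.resize(im[150:260,130:330,::-1],None,fx=3.8,fy=3.8,interpolation=2),alpha=1.5))
```

```text
{'clock': 9.867, 'joints': [0.466, -0.097, 1.656, -0.0, 1.585, 0.47], 'position': [451.692, 265.114, 97.187], 'eef_rot': [-2.225, -2.217, 0.004], 'ft_force': [0.989, -0.089, -0.126], 'grip_width': 0.993, 'grip_force': 0.0}
[[0.004, 1.0, -0.002], [1.0, -0.004, -0.001], [-0.001, -0.002, -1.0]]
```

View pics/t1c.png

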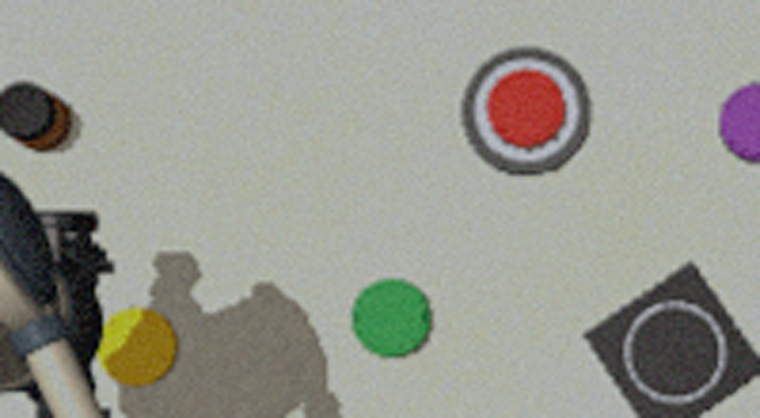

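Red sits centred on the carrier: dish (527,109), carrier (526,111) in the crop. Next is the yellow dish.

drive_tool:
  moves:
    - [[8.5, 0, 0, 1, 0], [8.5, 0, 0, 2, 0], [8.5, 0, 0, 2, 0], [8.5, 0, 0, 2, 0], [8.5, 0, 0, 1, 0], [8.5, 0, 0, 0.6, 0], [8.5, 0, 0, 0.4, 0], [8.5, 0, 0, 0.3, 0], [8.5, 0, 0, 0, 0], [8.5, 0, 0, 0, 0]]

```text
clock: 10.75
position: [453.6, 265.1, 6.7]
eef_rot: [2.228, 2.215, 0.002]
ft_force: [0.2, 0.3, -0.1]
grip_width: 0.998
grip_force: 0.0
```

drive_tool:
  moves:
    - [[8.5, 0, -0.1, 0.4, 0], [8.5, 0, 0, 0.1, 0], [4, 0, 0, 0, 0], [4, 0, 0, 0, 0], [4, 0, 0, 0, 0], [4, 0, 0, 0, 0], [4, 0, 0, 0, 0], [4, 0, 0, 0, 0], [4, 0, 0, 0, 0]]

```text
clock: 11.5
position: [452.3, 265.1, 1.3]
eef_rot: [2.228, 2.215, 0.001]
ft_force: [-0.5, 0.7, 4.5]
grip_width: 0.614
grip_force: 31.9
```

drive_tool:
  moves:
    - [[4, 0, 0, -0.5, 0], [4, 0, 0, -1.5, 0], [4, 0, 0, -2.5, 0], [4, 0, 0, -1.5, 0], [4, 0, 0, -0.5, 0], [4, -1.2, 0.7, 0, 0], [4, -2.4, 1.45, 0, 0], [4, -3, 1.8, 0, 0], [4, -3, 1.8, 0, 0], [4, -3, 1.8, 0, 0], [4, -3, 1.8, 0, 0], [4, -3, 1.8, 0, 0]]

```text
clock: 12.5
position: [562.4, 76.6, 64.6]
eef_rot: [-2.227, -2.214, 0.002]
ft_force: [1.0, 0.9, -0.9]
grip_width: 0.619
grip_force: 31.6
```

drive_tool:
  moves:
    - [[4, -3, 1.8, 0, 0], [4, -2.4, 1.5, 0, 0], [4, -1.6, 1.0, 0, 0], [4, -0.8, 0.5, 0, 0], [4, 0, 0, 0, 0], [4, 0, 0, 0, 0], [4, 0, 0, 0, 0]]

```text
clock: 13.08
position: [609.3, 1.2, 65.3]
eef_rot: [-2.226, -2.215, 0.0]
ft_force: [-0.0, -0.1, -1.1]
grip_width: 0.618
grip_force: 31.6
```

drive_tool:
  moves:
    - [[4, -0.25, 0.3, 0.6, 0], [4, 0, 0, 1.1, 0], [4, 0, 0, 1.0, 0], [4, 0, 0, 0.5, 0], [4, 0, 0, 0.3, 0], [4, 0, 0, 0.1, 0], [4, 0, 0, 0, 0], [4, 0, 0, 0, 0]]

```text
clock: 13.75
position: [613.2, -2.5, 30.1]
eef_rot: [2.228, 2.215, 0.001]
ft_force: [-0.1, -0.2, -1.4]
grip_width: 0.616
grip_force: 31.6
```

Run:
```python
from h import *
st(); g=grab('wrist','w3')
```

```text
{'clock': 13.75, 'joints': [-0.06, 0.179, 1.494, 0.0, 1.469, -0.054], 'position': [613.179, -2.53, 30.15], 'eef_rot': [2.228, 2.215, 0.001], 'ft_force': [-0.062, -0.207, -1.44], 'grip_width': 0.616, 'grip_force': 31.647}
[[0.006, 1.0, 0.001], [1.0, -0.006, 0.0], [0.0, 0.001, -1.0]]
```

View pics/w3.png

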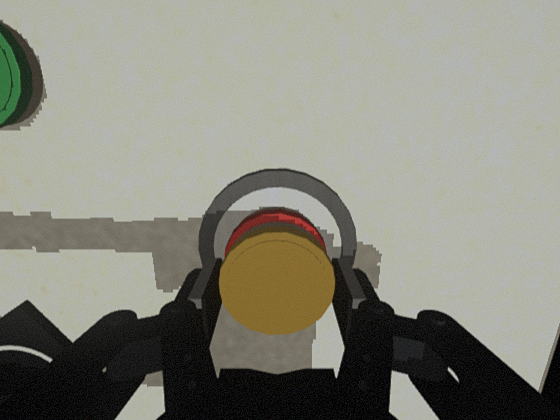

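Yellow (277,282) is lined up with red (about 276) and the carrier (277.5). Lowering it.

drive_tool:
  moves:
    - [[4, 0.1, 0, 0.1, 0], [4, 0, 0, 0.1, 0], [4, 0, 0, 0.1, 0], [4, 0, 0, 0.1, 0], [4, 0, 0, 0.0, 0], [4, 0, 0, 0, 0]]

```text
clock: 14.3
position: [613.1, -1.5, 26.3]
eef_rot: [2.228, 2.215, 0.001]
ft_force: [-2.5, 0.6, 4.1]
grip_width: 0.621
grip_force: 31.9
```

drive_tool:
  moves:
    - [[8.5, 0, 0, 0, 0], [8.5, 0, 0, 0, 0], [8.5, 0, 0, 0, 0], [8.5, 0, 0, 0, 0], [8.5, 0, 0, 0, 0], [8.5, 0, 0, -1, 0], [8.5, 0, 0, -2.5, 0], [8.5, 0, 0, -2.5, 0], [8.5, 0, 0, -1, 0], [8.5, -1, -0.1, 0, 0], [8.5, -2.5, -0.3, 0, 0], [8.5, -3.5, -0.4, 0, 0]]

```text
clock: 15.3
position: [604.2, -70.7, 94.7]
eef_rot: [-2.223, -2.218, 0.0]
ft_force: [0.6, -0.3, 0.0]
grip_width: 1.0
grip_force: 0.0
```

drive_tool:
  moves:
    - [[8.5, -3.5, -0.45, 0, 0], [8.5, -3.5, -0.45, 0, 0], [8.5, -3.5, -0.45, 0, 0], [8.5, -3.5, -0.45, 0, 0], [8.5, -3.5, -0.45, 0, 0], [8.5, -3.5, -0.45, 0, 0], [8.5, -3, -0.4, 0, 0], [8.5, -2, -0.25, 0, 0], [8.5, -1.2, -0.1, 0, 0], [8.5, -0.3, 0, 0, 0], [8.5, 0, 0, 0, 0], [8.5, 0, 0, 0, 0]]

```text
clock: 16.3
position: [568.6, -345.2, 95.2]
eef_rot: [-2.226, -2.215, -0.001]
ft_force: [-0.1, 0.5, -0.1]
grip_width: 0.995
grip_force: 0.0
```

Run:
```python
from h import *
st(); g=grab('wrist','w4')
T=np.array(g['world_from_camera']);K=np.array(g['intrinsics'])
q=K@T[:3,:3].T@(np.array([570,-351.6,17])-T[:3,3]); print('expected blue px',q[:2]/q[2])
```

```text
{'clock': 16.3, 'joints': [-0.597, 0.281, 1.258, 0.001, 1.603, -0.592], 'position': [568.595, -345.22, 95.169], 'eef_rot': [-2.226, -2.215, -0.001], 'ft_force': [-0.086, 0.476, -0.149], 'grip_width': 0.995, 'grip_force': 0.0}
[[0.005, 1.0, -0.001], [1.0, -0.005, 0.001], [0.001, -0.001, -1.0]]
expected blue px [280.22616492 225.42758734]
```

View pics/w4.png

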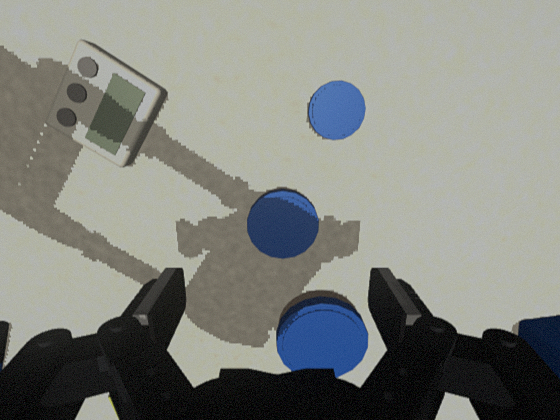

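The middle blue dish is at (283,223), between the small (336,110) and large (322,338) ones, and close to the prediction. Descending.

drive_tool:
  moves:
    - [[8.5, -0.58, 0.25, 1, 0], [8.5, 0, 0, 2, 0], [8.5, 0, 0, 2, 0], [8.5, 0, 0, 2, 0], [8.5, 0, 0, 1, 0], [8.5, 0, 0, 0.6, 0], [8.5, 0, 0, 0.3, 0], [8.5, 0, 0, 0, 0], [8.5, 0, 0, 0, 0]]

```text
clock: 17.1
position: [571.6, -352.4, 8.0]
eef_rot: [2.226, 2.214, 0.001]
ft_force: [-1.2, 0.7, 0.1]
grip_width: 0.995
grip_force: 0.0
```

drive_tool:
  moves:
    - [[8.5, 0.1, 0, 0.4, 0], [8.5, 0, 0, 0.25, 0], [4, 0, 0, 0, 0], [4, 0, 0, 0, 0], [4, 0, 0, 0, 0], [4, 0, 0, 0, 0], [4, 0, 0, 0, 0], [4, 0, 0, 0, 0], [4, 0, 0, 0, 0]]

```text
clock: 17.85
position: [571.2, -351.3, 0.8]
eef_rot: [2.227, 2.214, 0.0]
ft_force: [-0.0, -0.5, 2.8]
grip_width: 0.618
grip_force: 31.9
```

drive_tool:
  moves:
    - [[4, 0, 0, -0.5, 0], [4, 0, 0, -1.5, 0], [4, 0, 0, -2.5, 0], [4, 0, 0, -2, 0], [4, 0, 0, -1, 0], [4, 0, 0, -0.5, 0], [4, 1.2, 0.15, 0, 0], [4, 2.4, 0.3, 0, 0], [4, 3.2, 0.4, 0, 0], [4, 3.2, 0.4, 0, 0], [4, 3.2, 0.4, 0, 0], [4, 3.2, 0.4, 0, 0]]

```text
clock: 18.85
position: [591.4, -184.6, 78.1]
eef_rot: [-2.225, -2.213, 0.002]
ft_force: [1.4, 0.4, -0.1]
grip_width: 0.618
grip_force: 31.6
```

drive_tool:
  moves:
    - [[4, 3.2, 0.4, 0, 0], [4, 3.2, 0.4, 0, 0], [4, 3.2, 0.4, 0, 0], [4, 3.2, 0.4, 0, 0], [4, 2.6, 0.3, 0, 0], [4, 1.6, 0.2, 0, 0], [4, 0.8, 0.1, 0, 0], [4, 0, 0, 0, 0], [4, 0, 0, 0, 0], [4, 0, 0, 0, 0]]

```text
clock: 19.68
position: [615.0, -10.3, 79.7]
eef_rot: [-2.228, -2.214, 0.002]
ft_force: [0.1, -0.9, 0.1]
grip_width: 0.617
grip_force: 31.6
```

drive_tool:
  moves:
    - [[4, 0.4, -0.1, 0.5, 0], [4, 0.38, -0.1, 0.8, 0], [4, 0, 0, 0.8, 0], [4, 0, 0, 0.6, 0], [4, 0, 0, 0.4, 0], [4, 0, 0, 0.2, 0], [4, 0, 0, 0, 0], [4, 0, 0, 0, 0]]

```text
clock: 20.35
position: [613.5, -1.6, 47.3]
eef_rot: [2.228, 2.215, -0.0]
ft_force: [-0.2, 0.9, -0.9]
grip_width: 0.612
grip_force: 31.6
```

Run:
```python
from h import *
st(); g=grab('wrist','w5')
```

```text
{'clock': 20.35, 'joints': [-0.058, 0.168, 1.474, -0.0, 1.499, -0.052], 'position': [613.51, -1.642, 47.315], 'eef_rot': [2.228, 2.215, -0.0], 'ft_force': [-0.197, 0.896, -0.896], 'grip_width': 0.612, 'grip_force': 31.572}
[[0.006, 1.0, 0.0], [1.0, -0.006, -0.0], [-0.0, 0.0, -1.0]]
```

View pics/w5.png

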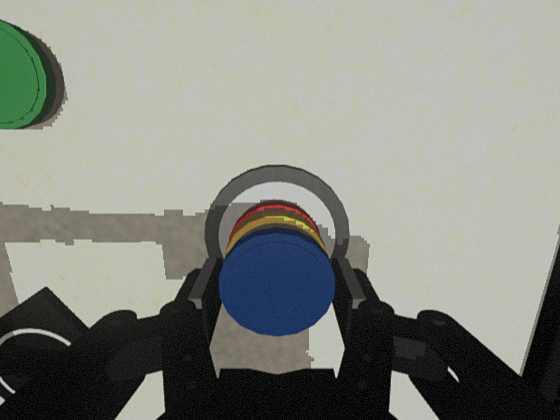

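Blue (277,284) is in line with yellow and red. Lowering it.

drive_tool:
  moves:
    - [[4, -0.07, 0, 0.1, 0], [4, 0, 0, 0.1, 0], [4, 0, 0, 0.1, 0], [4, 0, 0, 0.1, 0], [4, 0, 0, 0.05, 0], [4, 0, 0, 0, 0], [4, 0, 0, 0, 0]]

```text
clock: 20.98
position: [613.4, -2.2, 42.7]
eef_rot: [-2.228, -2.215, 0.0]
ft_force: [-0.2, -0.0, -0.0]
grip_width: 0.619
grip_force: 31.7
```

drive_tool:
  moves:
    - [[4, 0, 0, 0.06, 0], [4, 0, 0, 0, 0], [4, 0, 0, 0, 0]]

```text
clock: 21.23
position: [613.5, -2.2, 42.7]
eef_rot: [2.228, 2.215, 0.0]
ft_force: [-2.4, 0.2, 4.4]
grip_width: 0.616
grip_force: 31.9
```

drive_tool:
  moves:
    - [[8.5, 0, 0, 0, 0], [8.5, 0, 0, 0, 0], [8.5, 0, 0, 0, 0], [8.5, 0, 0, 0, 0], [8.5, 0, 0, 0, 0], [8.5, 0, 0, -1, 0], [8.5, 0, 0, -2.5, 0], [8.5, 0, 0, -2.5, 0], [8.5, 0, 0, -1, 0], [8.5, 0.5, -0.8, 0, 0], [8.5, 1.3, -2, 0, 0], [8.5, 1.8, -2.7, 0, 0]]

```text
clock: 22.23
position: [557.9, 33.7, 110.6]
eef_rot: [-2.229, -2.213, 0.002]
ft_force: [0.1, 0.9, 0.2]
grip_width: 0.994
grip_force: 0.0
```

drive_tool:
  moves:
    - [[8.5, 1.8, -2.7, 0, 0], [8.5, 1.8, -2.7, 0, 0], [8.5, 1.3, -2, 0, 0], [8.5, 0.7, -1.2, 0, 0], [8.5, 0.2, -0.3, 2, 0], [8.5, 0, 0, 2.5, 0], [8.5, 0, 0, 2.5, 0], [8.5, 0, 0, 1.5, 0], [8.5, 0, 0, 0.7, 0], [8.5, 0, 0, 0, 0], [8.5, 0, 0, 0, 0]]

```text
clock: 23.15
position: [469.5, 92.7, 19.9]
eef_rot: [-2.227, -2.215, 0.001]
ft_force: [0.6, 0.6, -0.6]
grip_width: 0.995
grip_force: 0.0
```

drive_tool:
  moves:
    - [[8.5, 0, 0, 0.8, 0], [8.5, 0, 0, 0.7, 0], [8.5, 0, 0, 0.3, 0], [8.5, 0, 0, 0, 0], [4, 0, 0, 0, 0], [4, 0, 0, 0, 0], [4, 0, 0, 0, 0], [4, 0, 0, 0, 0], [4, 0, 0, 0, 0], [4, 0, 0, 0, 0], [4, 0, 0, 0, 0]]

```text
clock: 24.07
position: [470.5, 92.6, 2.9]
eef_rot: [2.227, 2.215, 0.002]
ft_force: [0.1, 0.3, 4.3]
grip_width: 0.621
grip_force: 31.9
```

drive_tool:
  moves:
    - [[4, 0, 0, -0.5, 0], [4, 0, 0, -1.5, 0], [4, 0, 0, -2, 0], [4, 0, 0, -1.5, 0], [4, 0, 0, -0.5, 0], [4, -1.2, -0.15, 0, 0], [4, -2.5, -0.35, 0, 0], [4, -3, -0.45, 0, 0], [4, -3, -0.45, 0, 0], [4, -3, -0.45, 0, 0], [4, -2.6, -0.4, 0, 0], [4, -2, -0.3, 0, 0]]

```text
clock: 25.07
position: [441.8, -82.6, 60.5]
eef_rot: [-2.228, -2.212, 0.003]
ft_force: [-0.4, -0.5, -0.1]
grip_width: 0.615
grip_force: 31.6
```

drive_tool:
  moves:
    - [[4, -1.4, -0.2, 0, 0], [4, -0.6, -0.1, 0, 0], [4, 0, 0, 0, 0], [4, 0, 0, 0, 0], [4, 0, 0, 0, 0]]

```text
clock: 25.48
position: [440.2, -99.6, 61.7]
eef_rot: [-2.226, -2.215, 0.0]
ft_force: [0.0, 0.2, -0.7]
grip_width: 0.617
grip_force: 31.6
```

Run:
```python
from h import *
st(); g=grab('wrist','w6')
```

```text
{'clock': 25.483, 'joints': [-0.298, -0.286, 1.885, 0.0, 1.544, -0.293], 'position': [440.201, -99.592, 61.67], 'eef_rot': [-2.226, -2.215, 0.0], 'ft_force': [0.026, 0.244, -0.714], 'grip_width': 0.617, 'grip_force': 31.63}
[[0.005, 1.0, -0.001], [1.0, -0.005, 0.001], [0.001, -0.001, -1.0]]
```

View pics/w6.png

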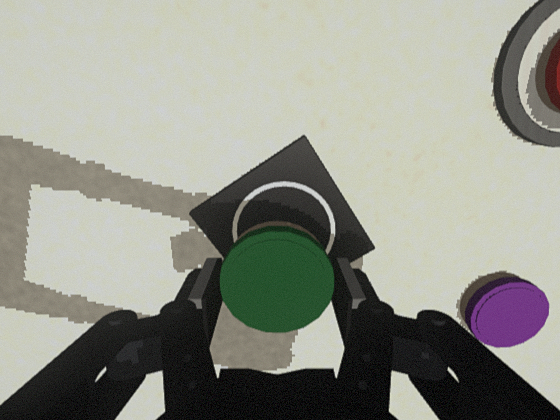

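The plate's white circle spans columns 233 to 335, with its top at row 181. Green is at (277,280).

Run:
```python
from h import *
g=dict(np.load('pics/w6.npz'))
print('circ top',pix2w(g,284,182,8),'LR',pix2w(g,234,230,8),pix2w(g,334.5,230,8),'corner L,top,R',pix2w(g,190,212,8),pix2w(g,304,136,8),pix2w(g,375,247,8))
print('dish LR bot',[pix2w(g,u,v,76).round(1) for u,v in((220,280),(334.5,280),(277,332))])
```

```text
circ top [443.83193435 -67.46644314   8.        ] LR [410.68084189 -99.83195309   8.        ] [ 477.36707351 -100.19885842    8.        ] corner L,top,R [382.57662439 -87.09968741   8.        ] [455.91124212 -39.07457311   8.        ] [ 505.29960074 -112.65193931    8.        ]
dish LR bot [array([413.1, -97.7,  76. ]), array([465.6, -98. ,  76. ]), array([ 439.1, -126.4,   76. ])]
```

drive_tool:
  moves:
    - [[4, -0.1, 0.2, 0.7, 0], [4, 0, 0.15, 1.2, 0], [4, 0, 0, 1.2, 0], [4, 0, 0, 0.8, 0], [4, 0, 0, 0.5, 0], [4, 0, 0, 0.3, 0], [4, 0, 0, 0, 0], [4, 0, 0, 0, 0], [4, 0, 0, 0, 0]]

```text
clock: 26.28
position: [444.3, -101.4, 15.8]
eef_rot: [2.227, 2.214, 0.001]
ft_force: [0.0, 0.7, 0.2]
grip_width: 0.615
grip_force: 31.6
```

drive_tool:
  moves:
    - [[4, 0.05, 0, 0.1, 0], [4, 0, 0, 0.1, 0], [4, 0, 0, 0.1, 0], [4, 0, 0, 0.1, 0], [4, 0, 0, 0.1, 0], [4, 0, 0, 0, 0], [4, 0, 0, 0, 0]]

```text
clock: 26.87
position: [444.0, -100.8, 10.9]
eef_rot: [2.228, 2.215, 0.0]
ft_force: [-3.1, 0.4, 5.6]
grip_width: 0.615
grip_force: 32.1
```

drive_tool:
  moves:
    - [[8.5, 0, 0, 0, 0], [8.5, 0, 0, 0, 0], [8.5, 0, 0, 0, 0], [8.5, 0, 0, 0, 0], [8.5, 0, 0, 0, 0], [8.5, 0, 0, -1, 0], [8.5, 0, 0, -2.5, 0], [8.5, 0, 0, -3.5, 0], [8.5, 0, 0, -3.5, 0], [8.5, -2, 0, -2, 0], [8.5, -3, 0, -1, 0], [8.5, -3, 0, 0, 0]]

```text
clock: 27.87
position: [445.0, -181.9, 150.3]
eef_rot: [2.22, 2.212, 0.004]
ft_force: [1.1, -0.7, -1.1]
grip_width: 0.995
grip_force: 0.0
```

drive_tool:
  moves:
    - [[8.5, -3, 0, 0, 0], [8.5, -3, 0, 0, 0], [8.5, -3, 0, 0, 0], [8.5, -2, 0, 0, 0], [8.5, -1, 0, 0, 0], [8.5, 0, 0, 0, 0], [8.5, 0, 0, 0, 0], [8.5, 0, 0, 0, 0]]

```text
clock: 28.53
position: [443.0, -299.7, 145.4]
eef_rot: [-2.227, -2.216, -0.001]
ft_force: [0.4, 0.0, 0.6]
grip_width: 0.993
grip_force: 0.0
```

Run:
```python
from h import *
st(); g=grab('top','t2'); s=grab('scene','s2')
a=cv2.convertScaleAbs(cv2.resize(g['img'][150:280,190:350,::-1],(480,390),interpolation=2),alpha=1.5)
b=cv2.resize(s['img'][120:250,180:360,::-1],None,fx=1.75,fy=1.75); b=cv2.resize(b,(315,390))
cv2.imwrite('pics/fin.png',np.hstack([a,b]))
```

```text
{'clock': 28.533, 'joints': [-0.659, -0.085, 1.558, 0.001, 1.668, -0.654], 'position': [442.975, -299.65, 145.442], 'eef_rot': [-2.227, -2.216, -0.001], 'ft_force': [0.418, 0.015, 0.553], 'grip_width': 0.993, 'grip_force': 0.0}
[[0.005, 1.0, 0.0], [1.0, -0.005, 0.001], [0.001, 0.0, -1.0]]
```

View pics/fin.png

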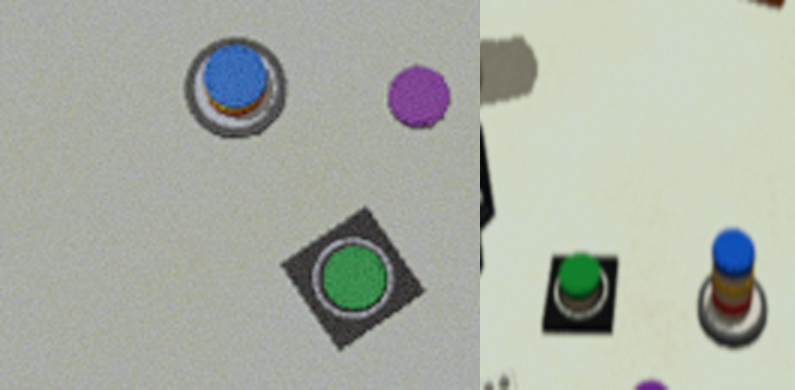

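The stack is straight. Blue (235,76) is offset from the carrier (235,88) by about what parallax predicts, and green (355,277) is centred in the plate circle (353,278). Handing in.

```bash
python3 -c "
from plant import order; print(order.close_job())"
```

```text
the job is handed in; nothing more can be done
None
```

Red, yellow and blue are stacked centred on the carrier and green is in the middle of the imaging plate, handed in at about 28.6 s; the final pictures show both well within tolerance, but the hand-in returned no verdict.

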